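Back off the ratchet pot stop

TASK

Make room around the white rabbit pot in the ratchet pot stop: with your fingertips press down the red release in the thumb pocket of the sliding jaw and, keeping it down, push the jaw back along its bar, away from the pot, until it is fully home against the yellow end stop. Then let go and move clear, so that the release springs up again. Only press and push, without forcing the mechanism; the rabbit pot and everything else on the ledge stay where they are.

Things in the scene. Friction and masses are not known exactly. Their poses are not given: they have to be found in the camera images.
- rail: The ratchet pot stop, fixed to the ledge: wooden board 170 x 420 x 12 mm, low toothed aluminium bar along it (40 mm above the ledge, 45 mm towards +x of the board's middle), grey fixed jaw (74 mm high) at the -y end, sliding grey jaw plate (145 mm across, 10 mm thick, 76 mm high), yellow end stop at the +y end. Origin: centre of the board's underside; y along the bar.
- jaw (a joint): How far the sliding jaw has been pushed back along the bar, away from the rabbit pot, in m: starts at 0 to 0.065; 0.172 = fully home against the yellow end stop. It slides with about 2 N of friction plus 12 N per m/s, but a ratchet blocks it (apart from a few mm of play) unless the red release is held down.
- release (a joint): How far the red release is pressed, in m: 0 = up, 0.010 = bottomed. Spring: 3 N to start, 7 N at the bottom. The ratchet lets go from about 0.007 on and catches again when the release is let up, so it has to be kept down while the jaw is pushed.
- release_top (a point): Centre of the red release plate's top, the floor of the thumb pocket, 62 mm above the ledge when up; moves with jaw and release. Plate 40 mm across the bar (x), 56 mm along it (y). Axes: y along the bar, the way the jaw is pushed back; z up. The pocket is open above and at +-x; along y it runs from the grey jaw plate (y -30 mm, top 14 mm above this point) to the thumb wall (y +30 mm).
- thumb_wall (a point): Point on the pocket-side face of the black thumb wall, on the bar's centre line, 80 mm above the ledge. Fingertips in the pocket push this face towards +y. The wall is 60 mm wide, 12 mm thick, its top 100 mm above the ledge. Same axes as release_top. Moves with the jaw.
- end_stop (a point): Point on the jaw-side face of the yellow end stop block (56 mm wide, 16 mm thick, top 72 mm above the ledge), on the bar's centre line, 60 mm above the ledge. Same axes as release_top. Fixed. With the jaw fully home the thumb wall's back meets this face: thumb_wall is then 12 mm short of it along y.
- rabbit_mid (a point): White ceramic rabbit pot with two ears (76 mm across, about 105 mm high with plant), centre of the pot 35 mm above its foot. It stands loose on the wooden board (170 by 420 mm, 12 mm thick) between the fixed grey jaw and the sliding jaw. Leave it standing.
- scoop_mid (a point): Copper-toned scoop lying on the ledge, 230 mm long, 65 mm wide, 30 mm high; point near its middle. Bystander.
- skewer_a_c (a point): Middle of a loose bamboo skewer, 240 mm long, 6 mm thick, lying along the board's robot-side edge. Bystander.
- skewer_b_c (a point): Middle of the second such skewer, beside the first. Bystander.
- sprayer_mid (a point): Green hand sprayer, 88 mm across, 210 mm high, standing; point on its axis 100 mm above its foot. Bystander.
- clay_mid (a point): Empty terracotta pot, 88 mm across, 72 mm high; point at half height. Bystander.
- jar_mid (a point): Amber seed jar with brass lid, 64 mm across, 85 mm high; point at half height. Bystander.
There are look-alikes about, which are no part of the job. Leave any blue look-alike of the part that bears rabbit_mid alone.

How it is judged:
By the outcome, as a careful person would: the job done as asked, in the order asked, and still so for the second after the job is handed in, with the robot touching nothing.
It also fails if it takes over 35 s, if anything falls off the work surface, if the arm or the gripper's body presses on something with over 40 N, if the wrist force passes 120 N, or if a joint passes its speed limit or range.

ROBOT

A 6-joint arm with a two-finger parallel gripper is mounted at the origin on the work surface. World frame = base frame: x ahead of the robot, y to its left, z up, the work surface at z = 0. Lengths are in m, angles in rad, forces in N, time in s.
With the tool pointing down it reaches from about 0.275 to 0.85 m from the base axis. Payload 5.2 kg.
Tool frame: the origin (TCP) lies on the front face of the gripper's body, between the roots of the fingers; the fingertips stand ctrl.finger_overhang ahead of it and the grasp point (between the pads) lies 54 mm ahead of it (ctrl.finger_overhang is the distance from the TCP to the fingertips, in m); z points along the fingers, y is the line along which they close (so a half turn about z gives the same grasp; the last joint's range is limited). The gripper opens to 85 mm and grips with 20 to 120 N. Pads are 22 mm wide; open, the fingers measure 114 mm over their backs; the gripper's body (76 mm by 85 mm) begins 54 mm behind the grasp point. The pads swing forward as they close: fully open they stand 13 mm farther back than shut.
Start: joints at [-1.473, 0.259, 1.535, -0, 1.348, -0.203], TCP at [0.163, -0.525, 0.304] pointing down, gripper open.
Joint ranges: [-3.14, 3.14], [-0.91, 2.08], [0.19, 2.58], [-1.22, 4.36], [0.22, 2.71], [-3.12, 3.12]. Speed limits (rad/s): [2.57, 2.57, 3.14, 3.14, 3.14, 3.14].

INTERFACE

Orientations are given as a unit quaternion [w, x, y, z].
In Python, from workcell import ctrl gives the robot as it stands.
- The arm moves only by the tool step_arm, never from a script. Its argument "targets" is a list of rows, each a list of 3 entries, a list of its own where there are three numbers: the shift along the tool's x, y, z as a fraction of full scale, then the turn, a rotation vector about the tool's x, y, z as a fraction of full scale, then the closure, from -1 (fully open) to 1 (shut). A call has 1 to 10 rows; each row shifts and turns the commanded pose from where the row before left it, along the tool's axes as they then stand; what a row does not reach is not made up. Full scale, the value 1, is 2 cm for a shift and 6 degrees for a turn. A row lasts 1/8 s, in which the tool goes at most 62.5 mm and 10.7 degrees, less where a joint would pass 70% of its speed; a pose out of reach is approached as far as the arm can. A call with a number of a shift or a turn outside -1 to 1 is refused whole. A call with a gripper value outside its range is refused whole. The fingers move at their own pace and stop on an object; "force" is the grip in N (left out, the last holds). Time passes only in rows, so rows that do not move let the fingers close. It gives the time, the measured TCP pose, the force, the opening and the grip force at its end, in the units of the state.
- ctrl.observe(): the state, without advancing time (a new reading comes with each control period).
- ctrl.grab_frame(name): name is "scene" or "top"; returns the picture (400x640x3 uint8, red, green, blue); there is no depth.
- ctrl.camera_model(name): a dict with "camera_matrix" (3x3 intrinsics, pixels), "rvec" (rotation vector, rad) and "tvec" (3), from world to camera coordinates, as OpenCV has them. Camera axes: x right, y down, z forward; pixel columns grow to the right and rows downward; lengths in m; the calibration is good to about 2 mm. A picture is of the moment at which its call begins. camera_model takes no time and is no camera call.
- ctrl.close_job(): hands the job in; it is judged then, once.
The state is a dict: "clock": time; "joint_positions": joint angles; "joint_velocities": joint speeds; "tau": joint torques, N m; "ee_pos": TCP position; "tool_rot": TCP orientation; "ft_force": force on the tool from outside, world axes, zero at the start; "torque": the same for the moment, N m; "width": finger opening in m; "grasp_force": force on a finger pad.
Only numpy, scipy, OpenCV 4.12 (cv2) and the standard library are available. Lean on these libraries where they do the work, as an engineer would, in place of code of your own. Each camera call takes 0.05 s, during which the arm holds its last target. There are 200 camera calls.

## Working session

There is one attempt and no reset: what is moved stays moved. The work goes in short steps, Python scripts to look and compute and a tool call to move; the robot and the scene stay as the last step left them, time stands still between calls to the robot, and variables do not carry over. Pictures are saved under pics/ and viewed, at most 10 in all, crops included, and the job is handed in when it is done.

Besides the shell and the picture viewer there is one more tool, called after "Call:" as name(argument=value, ...) on one line, values as JSON. step_arm: Moves the arm, as the interface text tells. Shift numbers are shares of 2 cm and turn numbers shares of 6 degrees, none past 1 either way. Its arguments: {"type":"object","properties":{"targets":{"type":"array","items":{"type":"array"}},"force":{"type":"number"}},"required":["targets"]}

```bash
mkdir -p pics; python3 - <<'E'
from workcell import ctrl
import cv2
for n in("scene","top"):
    cv2.imwrite(f"pics/{n}0.png",ctrl.grab_frame(n)[:,:,::-1])
    print(ctrl.camera_model(n))
print(ctrl.finger_overhang,ctrl.observe())
E
```

```text
{'camera_matrix': array([[436.12759999,   0.        , 323.78328282],
       [  0.        , 436.12759999, 194.86334149],
       [  0.        ,   0.        ,   1.        ]]), 'rvec': array([ 2.05274808,  1.1823848 , -0.50181987]), 'tvec': array([-0.27895234, -0.26777778,  1.64418622])}
{'camera_matrix': array([[361.28923476,   0.        , 320.24926585],
       [  0.        , 361.28923476, 197.17668855],
       [  0.        ,   0.        ,   1.        ]]), 'rvec': array([ 2.12341856, -2.15296043,  0.15327078]), 'tvec': array([-0.01951808,  0.56872002,  1.03946969])}
0.0726 {'clock': 0.1, 'joint_positions': array([-1.47276228e+00,  2.59238756e-01,  1.53599084e+00,  2.90795338e-06,
        1.34801980e+00, -2.02797158e-01]), 'joint_velocities': array([ 0.00021457, -0.00052795, -0.00380096, -0.00117643, -0.00105672,
       -0.00097951]), 'tau': array([ 2.20587266e-03, -4.46970320e+01, -2.91246092e+01, -2.59688768e-04,
        6.27173766e-03, -2.96444580e-05]), 'ee_pos': array([ 0.16296043, -0.52491527,  0.30316772]), 'tool_rot': array([-8.27162939e-04,  9.88708595e-01,  1.49848682e-01,  4.47874815e-05]), 'ft_force': array([-0.06364213, -0.25806203,  0.39520069]), 'torque': array([ 0.01370414, -0.03532979,  0.04368536]), 'grasp_force': 0.0, 'width': 0.08559286500807776}
```

View pics/scene0.png

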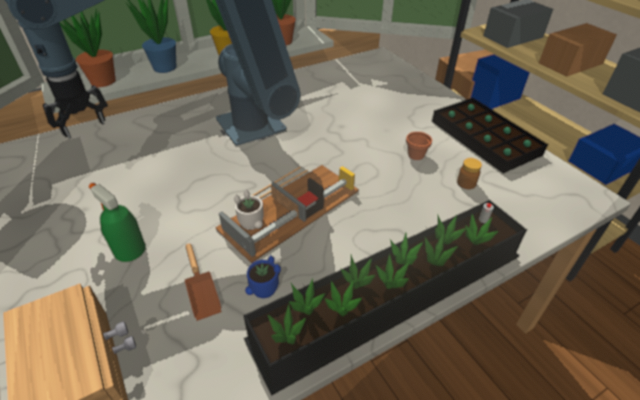

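View pics/top0.png

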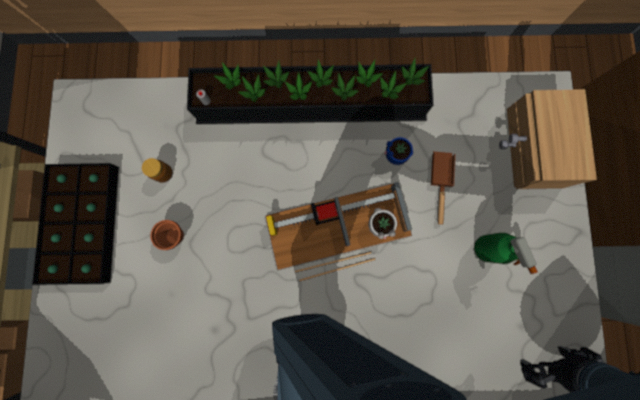

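The top view shows the rail at about (265-410, 185-270), with the red release at (325,212), yellow stop at (271,224) and rabbit at (383,222). I'll zoom in on both views.

```bash
python3 - <<'E'
import cv2
t=cv2.imread("pics/top0.png")[175:285,255:415]; cv2.imwrite("pics/tc.png",cv2.resize(t,None,fx=5,fy=5,interpolation=cv2.INTER_CUBIC))
t=cv2.imread("pics/scene0.png")[155:265,210:370]; cv2.imwrite("pics/sc.png",cv2.resize(t,None,fx=5,fy=5,interpolation=cv2.INTER_CUBIC))
E
```

```text
(no output)
```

View pics/tc.png

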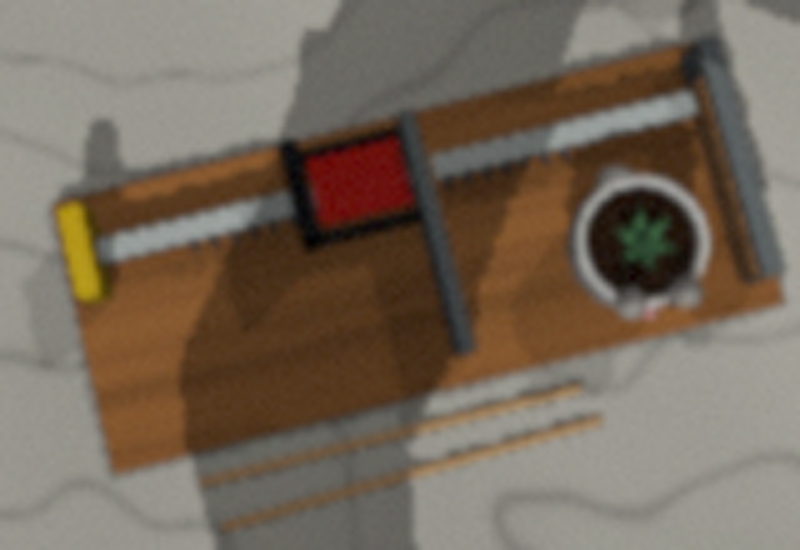

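View pics/sc.png

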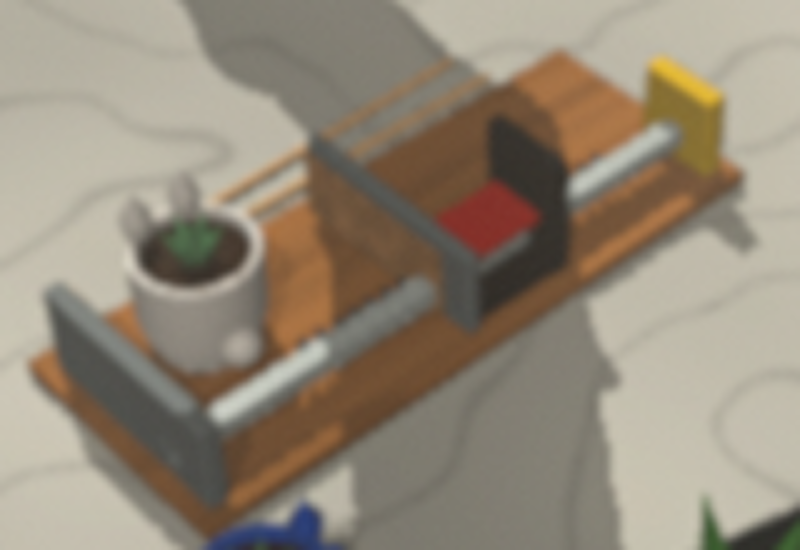

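```bash
cat > fit.py <<'E'
from workcell import ctrl
import numpy as np, cv2
from scipy.optimize import least_squares
cm={n:ctrl.camera_model(n) for n in("top","scene")}
off=dict(top=(255,175),scene=(210,155))
def proj(n,P):
    c=cm[n];return cv2.projectPoints(np.array(P,float),c["rvec"],c["tvec"],c["camera_matrix"],None)[0][:,0]
# (view, crop u, v, rail x, y const, moving: ''/J/E, z)
F=[("top",55,203,.085,.21,'',.012),("top",110,472,-.085,.21,'',.012),("top",785,300,-.085,-.21,'',.012),
("scene",30,365,-.085,-.21,'',.012),("scene",742,178,.085,.21,'',.012),("scene",562,52,-.085,.21,'',.012),
("top",362,182,.045,0,'J',.062),("scene",490,222,.045,0,'J',.062),
("top",82,203,.073,0,'E',.072),("top",104,298,.017,0,'E',.072),("scene",645,75,.017,0,'E',.072),("scene",716,110,.073,0,'E',.072)]
def world(p,x,y,z):
    c,s=np.cos(p[2]),np.sin(p[2]);return [p[0]+c*x-s*y,p[1]+s*x+c*y,z]
def res(p):
    r=[]
    for n,u,v,x,y,m,z in F:
        y=y+(p[3] if m=='J' else p[4] if m=='E' else 0)
        r+=list(proj(n,[world(p,x,y,z)])[0]-np.array([(u+.5)/5-.5+off[n][0],(v+.5)/5-.5+off[n][1]]))
    return np.array(r)
s=least_squares(res,[.5,0,0.2,0,.19],loss="soft_l1");p=s.x
print(p.round(4));print(res(p).reshape(-1,2).round(1).tolist())
print("release",world(p,.045,p[3],.062),"wall",world(p,.045,p[3]+.03,.08),"stop",world(p,.045,p[4],.06),"travel",p[4]-.012-p[3]-.03)
E
python3 fit.py
```

```text
[ 0.4883 -0.0793  0.2358  0.0249  0.1838]
[[-1.2, -0.7], [0.5, 0.3], [0.4, -0.1], [-1.3, -0.1], [1.2, -1.1], [-0.5, -0.7], [-0.7, -0.6], [-1.1, -0.3], [-0.2, -1.1], [-0.2, -1.3], [-0.1, -1.9], [-1.1, -0.3]]
release [np.float64(0.5262193803303338), np.float64(-0.04464743650917806), 0.062] wall [np.float64(0.5192105168101495), np.float64(-0.015477660504631306), 0.08] stop [np.float64(0.48907300447604374), np.float64(0.10994987586962987), 0.06] travel 0.1169974283875651
```

The fit is consistent, with residuals of about 1 px. Release is at (0.526,-0.045), rail yaw is 13.5° and remaining travel is about 117 mm. All of it is within reach. I'll move above it with the gripper shut.

Call:
step_arm(targets=[[[0, 0, 0], [0, 0, 0.62], 1], [[0.97, -0.79, 0], [0, 0, 0], 1], [[0.97, -0.79, 0], [0, 0, 0], 1], [[0.97, -0.79, 0], [0, 0, 0], 1], [[0.97, -0.79, 0], [0, 0, 0], 1], [[0.97, -0.79, 0], [0, 0, 0], 1], [[0.97, -0.79, 0], [0, 0, 0], 1], [[0.97, -0.79, 0], [0, 0, 0], 1], [[0.97, -0.79, 0], [0, 0, 0], 1], [[0.97, -0.79, 0], [0, 0, 0], 1]], force=40)

```text
clock: 1.35
ee_pos: [0.3005, -0.344, 0.3041]
tool_rot: [0.0, 0.993, 0.118, 0.0]
ft_force: [0.2, -1.5, 0.3]
width: -0.0002
grasp_force: 0.0
```

Call:
step_arm(targets=[[[0.97, -0.79, 0], [0, 0, 0], 1], [[0.97, -0.79, 0], [0, 0, 0], 1], [[0.97, -0.79, 0], [0, 0, 0], 1], [[0.97, -0.79, 0], [0, 0, 0], 1], [[0.97, -0.79, 0], [0, 0, 0], 1], [[0.97, -0.79, 0], [0, 0, 0], 1], [[0.97, -0.79, 0], [0, 0, 0], 1], [[0.97, -0.79, 0], [0, 0, 0], 1], [[0.97, -0.79, 0], [0, 0, 0], 1], [[0.97, -0.79, 0], [0, 0, 0], 1]])

```text
clock: 2.6
ee_pos: [0.4513, -0.145, 0.3041]
tool_rot: [0.0, 0.993, 0.118, 0.0]
ft_force: [-0.5, -0.1, -0.5]
width: 0.0001
grasp_force: 0.0
```

Call:
step_arm(targets=[[[0.97, -0.79, 0], [0, 0, 0], 1], [[0.97, -0.79, 0], [0, 0, 0], 1], [[0.97, -0.79, 0], [0, 0, 0], 1], [[0.97, -0.79, 0], [0, 0, 0], 1], [[0.97, -0.79, 0], [0, 0, 0], 1], [[0, 0, 0.5], [0, 0, 0], 1], [[0, 0, 1], [0, 0, 0], 1], [[0, 0, 1], [0, 0, 0], 1], [[0, 0, 0], [0, 0, 0], 1], [[0, 0, 0], [0, 0, 0], 1]])

```text
clock: 3.85
ee_pos: [0.5269, -0.0479, 0.2544]
tool_rot: [0.0, 0.993, 0.118, 0.0]
ft_force: [0.3, 0.2, 0.2]
width: 0.0001
grasp_force: 0.0
```

```bash
cat > st.py <<'E'
from workcell import ctrl
import numpy as np
from scipy.spatial.transform import Rotation as R
def st(tgt=(.5262,-.0446,.062)):
    o=ctrl.observe();q=o["tool_rot"];r=R.from_quat([q[1],q[2],q[3],q[0]])
    tip=o["ee_pos"]+r.apply([0,0,ctrl.finger_overhang])
    print("t",o["clock"],"oh",ctrl.finger_overhang,"w",o["width"],"tip",tip.round(4),"F",o["ft_force"].round(1))
    print("axes",r.as_matrix().round(3).tolist(),"delta in tool axes /2cm",(r.inv().apply(np.array(tgt)-tip)/.02).round(2))
if __name__=="__main__":
    st()
E
python3 st.py
```

```text
t 3.85 oh 0.0726 w 9.344048379221676e-05 tip [ 0.5269 -0.0479  0.1818] F [0.3 0.2 0.2]
axes [[0.972, 0.234, 0.0], [0.234, -0.972, -0.0], [0.0, 0.0, -1.0]] delta in tool axes /2cm [ 0.   -0.17  5.99]
```

Call:
step_arm(targets=[[[0, -0.15, 0.5], [0, 0, 0], 1], [[0, 0, 0.9], [0, 0, 0], 1], [[0, 0, 1], [0, 0, 0], 1], [[0, 0, 0.9], [0, 0, 0], 1], [[0, 0, 0.5], [0, 0, 0], 1], [[0, 0, 0], [0, 0, 0], 1], [[0, 0, 0], [0, 0, 0], 1]])

```text
clock: 4.72
ee_pos: [0.5268, -0.045, 0.1786]
tool_rot: [0.0, 0.993, 0.118, 0.001]
ft_force: [-0.1, 0.3, 0.5]
width: -0.0001
grasp_force: 0.0
```

```bash
python3 - <<'E'
from st import *
import cv2
st()
a=ctrl.grab_frame("scene")[120:240,240:400,::-1];b=ctrl.grab_frame("top")[160:280,250:410,::-1]
f=lambda i:cv2.resize(i,(400,300),interpolation=cv2.INTER_CUBIC)
cv2.imwrite("pics/near.png",np.hstack([f(a),f(b)]))
E
```

```text
t 4.725 oh 0.0726 w -0.000100188393265619 tip [ 0.5269 -0.045   0.106 ] F [-0.1  0.3  0.5]
axes [[0.972, 0.234, 0.001], [0.234, -0.972, -0.0], [0.001, 0.001, -1.0]] delta in tool axes /2cm [-0.03 -0.03  2.2 ]
```

View pics/near.png

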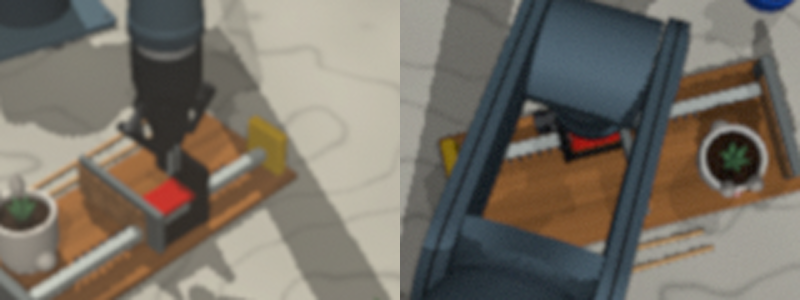

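The fingertips (scene crop ~(172,170)) sit centred over the red plate, clear of the plate and wall. I'll descend gently.

Call:
step_arm(targets=[[[0, 0, 0.5], [0, 0, 0], 1], [[0, 0, 0.8], [0, 0, 0], 1], [[0, 0, 0.5], [0, 0, 0], 1], [[0, 0, 0.2], [0, 0, 0], 1], [[0, 0, 0], [0, 0, 0], 1], [[0, 0, 0], [0, 0, 0], 1]])

```text
clock: 5.58
ee_pos: [0.5267, -0.045, 0.1382]
tool_rot: [0.0, 0.993, 0.118, 0.0]
ft_force: [1.2, 0.2, 1.6]
width: -0.0001
grasp_force: 0.0
```

Call:
step_arm(targets=[[[0, 0, 0.15], [0, 0, 0], 1], [[0, 0, 0.15], [0, 0, 0], 1], [[0, 0, 0], [0, 0, 0], 1], [[0, 0, 0], [0, 0, 0], 1]])

```text
clock: 6.08
ee_pos: [0.5268, -0.045, 0.1323]
tool_rot: [0.0, 0.993, 0.118, 0.0]
ft_force: [1.0, -1.3, 4.1]
width: -0.0002
grasp_force: 1.8
```

Contact is at the expected height and force. Pressing to about 9.5 mm.

Call:
step_arm(targets=[[[0, 0, 0.15], [0, 0, 0], 1], [[0, 0, 0.15], [0, 0, 0], 1], [[0, 0, 0.06], [0, 0, 0], 1], [[0, 0, 0], [0, 0, 0], 1], [[0, 0, 0], [0, 0, 0], 1]])

```text
clock: 6.7
ee_pos: [0.5268, -0.045, 0.1261]
tool_rot: [0.0, 0.993, 0.118, 0.001]
ft_force: [-2.4, -0.5, 15.5]
width: 0.0002
grasp_force: 3.1
```

It has bottomed at 15 N. I'll ease off slightly, then push along the bar.

Call:
step_arm(targets=[[[0, 0, -0.02], [0, 0, 0], 1], [[0, -0.2, 0], [0, 0, 0], 1], [[0, -0.3, 0], [0, 0, 0], 1], [[0, -0.3, 0], [0, 0, 0], 1], [[0, -0.3, 0], [0, 0, 0], 1], [[0, -0.3, 0], [0, 0, 0], 1], [[0, 0, 0], [0, 0, 0], 1]])

```text
clock: 7.58
ee_pos: [0.5202, -0.0176, 0.1262]
tool_rot: [0.0, 0.993, 0.118, 0.001]
ft_force: [-1.9, 1.3, 13.7]
width: 0.0003
grasp_force: 3.0
```

```bash
python3 st.py
```

```text
t 7.575 oh 0.0726 w 0.0003265504806282267 tip [ 0.5203 -0.0176  0.0536] F [-1.9  1.3 13.7]
axes [[0.972, 0.234, 0.002], [0.234, -0.972, -0.0], [0.001, 0.001, -1.0]] delta in tool axes /2cm [-0.03  1.38 -0.42]
```

Call:
step_arm(targets=[[[0, -0.4, 0], [0, 0, 0], 1], [[0, -0.4, 0], [0, 0, 0], 1], [[0, -0.4, 0], [0, 0, 0], 1], [[0, -0.4, 0], [0, 0, 0], 1], [[0, 0, 0], [0, 0, 0], 1]])

```text
clock: 8.2
ee_pos: [0.5128, 0.0138, 0.1262]
tool_rot: [0.0, 0.993, 0.118, 0.001]
ft_force: [-2.4, 1.5, 12.7]
width: 0.0001
grasp_force: 3.0
```

```bash
python3 - <<'E'
from st import *
import cv2
st()
a=ctrl.grab_frame("scene")[120:240,240:400,::-1];b=ctrl.grab_frame("top")[160:280,250:410,::-1]
f=lambda i:cv2.resize(i,(400,300),interpolation=cv2.INTER_CUBIC)
cv2.imwrite("pics/push.png",np.hstack([f(a),f(b)]))
E
```

```text
t 8.2 oh 0.0726 w 7.629901534098035e-05 tip [0.5129 0.0138 0.0536] F [-2.4  1.5 12.7]
axes [[0.972, 0.234, 0.002], [0.234, -0.972, -0.0], [0.002, 0.0, -1.0]] delta in tool axes /2cm [-0.04  2.99 -0.42]
```

View pics/push.png

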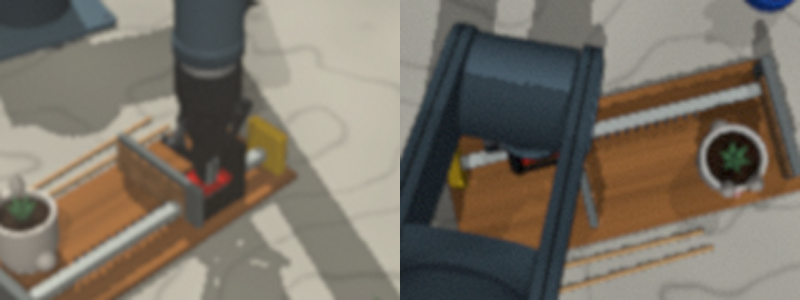

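The jaw slides with the fingers: its plate in the scene crop has moved from (120,200) to (165,170). Rabbit and skewers are unmoved. Continuing.

Call:
step_arm(targets=[[[0, -0.4, 0], [0, 0, 0], 1], [[0, -0.4, 0], [0, 0, 0], 1], [[0, -0.4, 0], [0, 0, 0], 1], [[0, -0.4, 0], [0, 0, 0], 1], [[0, -0.4, 0], [0, 0, 0], 1], [[0, -0.2, 0], [0, 0, 0], 1], [[0, -0.2, 0], [0, 0, 0], 1], [[0, 0, 0], [0, 0, 0], 1]])

```text
clock: 9.3
ee_pos: [0.5017, 0.0602, 0.1262]
tool_rot: [0.0, 0.993, 0.118, 0.001]
ft_force: [-1.5, -0.1, 14.2]
width: 0.0002
grasp_force: 3.0
```

Call:
step_arm(targets=[[[0, -0.15, 0], [0, 0, 0], 1], [[0, -0.15, 0], [0, 0, 0], 1], [[0, 0, 0], [0, 0, 0], 1]])

```text
clock: 9.68
ee_pos: [0.5004, 0.0658, 0.1262]
tool_rot: [0.0, 0.993, 0.118, 0.001]
ft_force: [-2.5, -1.6, 14.9]
width: -0.0
grasp_force: 3.0
```

Call:
step_arm(targets=[[[0, -0.1, 0], [0, 0, 0], 1], [[0, -0.1, 0], [0, 0, 0], 1], [[0, 0, 0], [0, 0, 0], 1]])

```text
clock: 10.05
ee_pos: [0.4995, 0.0696, 0.1262]
tool_rot: [0.0, 0.993, 0.118, 0.001]
ft_force: [-0.6, -1.6, 13.6]
width: -0.0001
grasp_force: 3.0
```

Call:
step_arm(targets=[[[0, -0.1, 0], [0, 0, 0], 1], [[0, -0.1, 0], [0, 0, 0], 1], [[0, 0, 0], [0, 0, 0], 1]])

```text
clock: 10.42
ee_pos: [0.4997, 0.0711, 0.1268]
tool_rot: [0.003, 0.993, 0.118, 0.002]
ft_force: [-0.0, -13.2, 14.5]
width: 0.0001
grasp_force: 2.9
```

```bash
python3 - <<'E'
from st import *
import cv2
st()
a=ctrl.grab_frame("scene")[120:220,290:390,::-1];b=ctrl.grab_frame("top")[170:270,240:340,::-1]
f=lambda i:cv2.resize(i,(400,400),interpolation=cv2.INTER_CUBIC)
cv2.imwrite("pics/end.png",np.hstack([f(a),f(b)]))
E
```

```text
t 10.425 oh 0.0726 w 0.00013714805053132212 tip [0.5    0.0707 0.0542] F [ -0.  -13.2  14.5]
axes [[0.972, 0.235, 0.004], [0.235, -0.972, -0.005], [0.003, 0.006, -1.0]] delta in tool axes /2cm [-0.08  5.91 -0.36]
```

View pics/end.png

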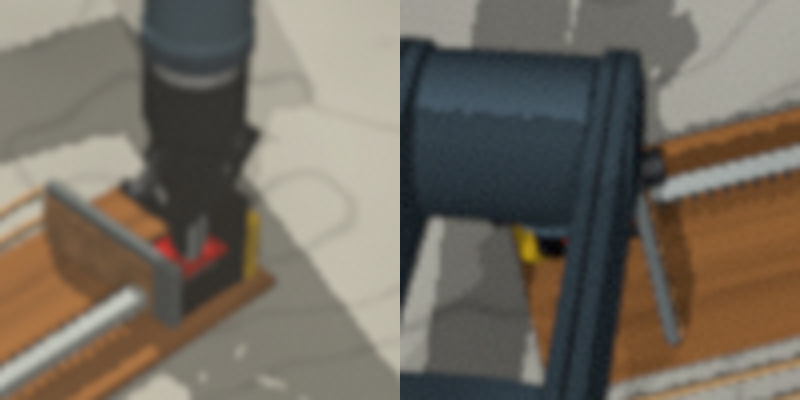

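The thumb wall now sits against the yellow stop (scene crop ~(245,240)), and the 13 N stall shows it's home. I'll lift straight up.

Call:
step_arm(targets=[[[0, 0, -0.2], [0, 0, 0], 1], [[0, 0, -0.3], [0, 0, 0], 1], [[0, 0, -0.5], [0, 0, 0], 1], [[0, 0, -0.8], [0, 0, 0], 1], [[0, 0, -1], [0, 0, 0], 1], [[0, 0, -1], [0, 0, 0], 1], [[0, 0, -1], [0, 0, 0], 1], [[0, 0, -1], [0, 0, 0], 1], [[0, 0, -1], [0, 0, 0], 1], [[0, 0, -1], [0, 0, 0], 1]])

```text
clock: 11.78
ee_pos: [0.497, 0.0742, 0.2814]
tool_rot: [-0.0, 0.993, 0.118, -0.001]
ft_force: [-0.5, 0.3, 0.4]
width: -0.0002
grasp_force: 0.0
```

Call:
step_arm(targets=[[[-1, 0, -0.3], [0, 0, 0], 1], [[-1, 0, 0], [0, 0, 0], 1], [[-1, 0, 0], [0, 0, 0], 1], [[-1, 1, 0], [0, 0, 0], 1], [[-1, 1, 0], [0, 0, 0], 1], [[-1, 1, 0], [0, 0, 0], 1], [[0, 1, 0], [0, 0, 0], 1], [[0, 1, 0], [0, 0, 0], 1], [[0, 1, 0], [0, 0, 0], 1], [[0, 1, 0], [0, 0, 0], 1]])

```text
clock: 13.02
ee_pos: [0.4134, -0.0904, 0.2868]
tool_rot: [-0.001, 0.993, 0.118, -0.001]
ft_force: [0.4, 0.7, 0.7]
width: 0.0003
grasp_force: 0.0
```

```bash
python3 - <<'E'
from st import *
import cv2
st()
a=ctrl.grab_frame("scene")[120:240,240:400,::-1];b=ctrl.grab_frame("top")[160:280,250:410,::-1]
f=lambda i:cv2.resize(i,(400,300),interpolation=cv2.INTER_CUBIC)
cv2.imwrite("pics/done.png",np.hstack([f(a),f(b)]))
E
```

```text
t 13.025 oh 0.0726 w 0.00029594705534469456 tip [ 0.4133 -0.0903  0.2142] F [0.4 0.7 0.7]
axes [[0.972, 0.234, -0.001], [0.234, -0.972, 0.001], [-0.001, -0.002, -1.0]] delta in tool axes /2cm [ 6.03 -0.89  7.61]
```

View pics/done.png

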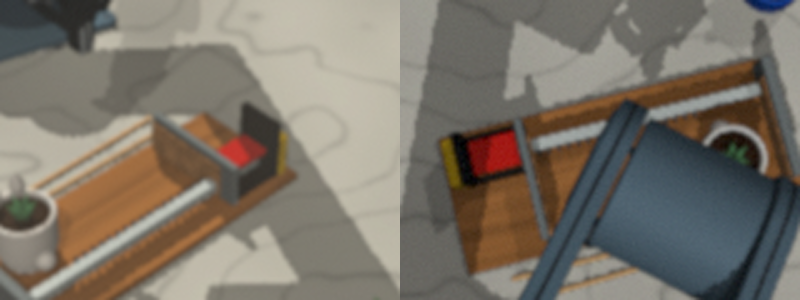

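The wall is flush with the yellow stop (top crop ~(460,158)), the release is up, the rabbit is in place and the arm is clear. Handing in.

```bash
python3 -c "
from workcell import ctrl
print(ctrl.close_job())"
```

```text
the job is handed in; nothing more can be done
None
```

I held the release down and pushed the jaw back until it stalled at about 13 N, flush with the yellow stop in the last picture; the release looks sprung up, the rabbit pot and skewers unmoved, the arm clear, and the job was handed in at about 13 s.

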